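Fit the stop pin, then index the rail carriage one hole and hold it locked

ROBOT

A 6-joint arm with a two-finger parallel gripper is mounted at the origin on a cart in front of the work surface, level with it; the furniture and walls round the work are solid. World frame = base frame: x ahead of the robot, y to its left, z up, the work surface at z = 0. Lengths are in m, angles in degrees, forces in N, time in s.
With the tool pointing down it reaches from about 0.3 to 0.75 m from the base axis. Payload 8.5 kg.
Tool frame: the origin (TCP) lies on the mounting face of the last link; the fingertips stand 173 mm ahead of it and the grasp point (between the pads) lies 155 mm ahead of it (env.tips_ahead is the distance from the TCP to the fingertips, in m); z points along the fingers, x is the direction in which the jaws open and shut, and the axes are right-handed (so a half turn about z gives the same grasp; the last joint's range is limited). The gripper opens to 85 mm and grips with 20 to 120 N. Pads are 22 mm wide; open, the fingers measure 114 mm over their backs; the gripper's body (76 mm by 85 mm) begins 54 mm behind the grasp point. The pads swing forward as they close: fully open they stand 13 mm farther back than shut.
Start: joints at [-83.096, 21.807, 74.336, -0, 83.858, -12.336], TCP at [0.181, -0.519, 0.405] pointing down, gripper open.
Joint ranges: [-178.18, 178.18], [-50.72, 133.34], [12.68, 142.11], [-81.47, 261.47], [9.98, 163.14], [-165.26, 165.26]. Speed limits (degrees/s): [136.94, 136.94, 180, 180, 180, 180].

INTERFACE

Orientations are given as a 3x3 rotation matrix whose columns are the frame's x, y, z axes.
In Python, from rig import env gives the robot as it stands. The module is installed in compiled form; this text tells all that it offers.
- The arm moves only by the tool step_arm, never from a script. Its argument "increments" is a list of rows, each an object of numbers: "x", "y", "z": the shift along the tool's x, y, z in cm; "wx", "wy", "wz": the turn, a rotation vector about the tool's x, y, z in rad; "gripper": the finger opening in cm, from 0 to 8.54. A call has 1 to 20 rows; each row shifts and turns the commanded pose from where the row before left it, along the tool's axes as they then stand; what a row does not reach is not made up. A row lasts 1/10 s, in which the tool goes at most 50 mm and 8.59 degrees, less where a joint would pass 70% of its speed; a pose out of reach is approached as far as the arm can. A call with a gripper value outside its range is refused whole. The fingers move at their own pace and stop on an object; "newtons" is the grip in N (left out, the last holds). Time passes only in rows, so rows that do not move let the fingers close. It gives the time, the measured TCP pose, the force and the opening at its end, in the units of the state.
- env.observe(): the state, without advancing time (a new reading comes with each control period).
- env.get_image(name): name is "scene" or "top"; returns a dict with "color" (400x640x3 uint8, blue, green, red), "camera_matrix" (3x3 intrinsics, pixels), "distortion" ([k1, k2, p1, p2, k3] as OpenCV has them; the pictures are not rectified), "rvec" (rotation vector, rad) and "tvec" (3), from world to camera coordinates, as OpenCV has them. Camera axes: x right, y down, z forward; pixel columns grow to the right and rows downward; lengths in m; the calibration is good to about 2 mm. A picture is of the moment at which its call begins. There is no depth.
- env.close_job(): hands the job in, once; it reports no verdict.
The state is a dict: "time_s": time; "q": joint angles; "qvel": joint speeds; "joint_efforts": joint torques, N m; "position": TCP position; "tool_rot": TCP orientation; "ft_force": force on the tool from outside, world axes, zero at the start; "wrist_torque": the same for the moment, N m; "grip_width": finger opening in m.
Only numpy, scipy, OpenCV 4.12 (cv2) and the standard library are available. Lean on these libraries where they do the work, as an engineer would, in place of code of your own. Each camera call takes 0.05 s, during which the arm holds its last target. There are 200 camera calls.

TASK

Set up the stop rail: first take the steel stop pin out of its plywood block and put it down through the eyelet in the carriage's side flange until its collar rests on the flange, and let it go. Then pull the carriage's lock knob up, slide the carriage along the rail to the very next hole, not beyond it, and let the knob down until the lock pin is fully home in that hole. Finish while still gripping the knob with the pin home; leave the stop pin in the eyelet and do not push the gauge block, tape roll or plywood offcut about.

Things in the scene. Friction and masses are not known exactly. Their poses are not given: they have to be found in the camera images.
- pin_head (a point): Middle of the grip of the loose round steel stop pin, upright in its block; z up along the pin. Grip 16 mm diameter, 30 mm tall, centred here. Below it a collar, 20 mm diameter, 4 mm thick, its underside (resting on the block) 19 mm below this point; then a shank, 10 mm diameter, 28 mm long, its bevelled end 47 mm below this point. 50 to 100 g; lifts straight out.
- eyelet (a point): Centre of the eyelet, at the top face of the carriage's side flange, 34 mm above the bench. Through hole, 12.5 mm diameter, flange 8 mm thick, free below. x axis: along the rail, sliding direction; y: towards the knob; z up. Flange 44 mm long (x); the grey carriage body, 64 mm long, 40 mm high, begins 24 mm away at +y. With the stop pin seated, pin_head is 19 mm above this point.
- knob (a point): Centre of the black round lock knob on the carriage, 52 mm from the eyelet along +y, same axes. Knob 24 mm diameter, 32 mm tall, this point at mid-height: 67 mm above the bench when home, rising with the knob. The carriage's top is 27 mm below this point (a 20 mm boss rises from it to just under the knob). Grip it from above, any way round.
- plunger (a joint): Lift of the knob and its 8 mm lock pin, m: 0 fully home in a hole, 0.016 fully up. Above about 0.010 the pin is clear of the rail and the carriage can slide; let down between holes, the pin stands on the rail at about 0.009. A spring presses it down with 2 to 4 N.
- carriage (a joint): Travel of the carriage along the rail, m: 0 at the start, locked in the first hole. Holes are 0.050 apart: 0.050 is the next one; travel ends at 0.150. About 1.5 mm of play each way. A hidden spring pulls it back towards 0 with 3 to 5 N, so an unlocked carriage that is let go runs back.
- gauge_block: Loose steel block, 25 x 75 x 25 mm, left of the pin block. Bystander; origin at the centre of its underside.
- clear_tape: Loose roll of tape lying flat, 55 mm diameter, 18 mm high, beyond the rail's far right end. Bystander; origin at the centre of its underside.
- offcut: Loose plywood plate, 55 x 88 x 9 mm, lying beyond the rail's right end near the bench edge. Bystander; origin at the centre of its underside.
- pin_block: Fixed plywood block, 100 (x) x 44 (y) x 40 mm high, with three holes in a row along x; the stop pin stands in the middle one. Origin at the centre of its underside.
- rail: Fixed aluminium rail on the bench, 296 mm long (x, the sliding direction) with its end blocks, 40 mm wide, 18 mm high, four holes in its top in a row. Origin at the centre of its underside.

How it is judged:
By the outcome, as a careful person would: the job done as asked, in the order asked, and still so for the second after the job is handed in, while the arm keeps its last pose, push and grip.
It also fails if it takes over 48 s, if anything falls off the work surface, if the arm or the gripper's body presses on something with over 40 N, if the wrist force passes 120 N, or if a joint passes its speed limit or range.

## Working session

There is one attempt and no reset: what is moved stays moved. The work goes in short steps, Python scripts to look and compute and a tool call to move; the robot and the scene stay as the last step left them, time stands still between calls to the robot, and variables do not carry over. Pictures are saved under pics/ and viewed, about 8 in all and at most 12, crops included, and the job is handed in when it is done.

Besides the shell and the picture viewer there is one more tool, called after "Call:" by a JSON object that holds its "op" and its "data". step_arm: Moves the arm, as the interface text tells. Its arguments: {"type":"object","properties":{"increments":{"type":"array"},"newtons":{"type":"number"}},"required":["increments"]}

```bash
mkdir -p pics
cat > h.py <<'E'
import numpy as np, cv2
from rig import env
def pic(n,f):
    d=env.get_image(n); cv2.imwrite('pics/'+f,d['color']); return d
def ray(d,uv,z):
    R=cv2.Rodrigues(np.array(d['rvec'],float))[0]; t=np.array(d['tvec'],float).ravel()
    p=cv2.undistortPoints(np.array([[uv]],float),np.array(d['camera_matrix']),np.array(d['distortion']))[0,0]
    c=-R.T@t; v=R.T@np.array([p[0],p[1],1]); return c+v*(z-c[2])/v[2]
def proj(d,P):
    return cv2.projectPoints(np.array(P,float).reshape(-1,3),np.array(d['rvec'],float),np.array(d['tvec'],float),np.array(d['camera_matrix']),np.array(d['distortion']))[0][:,0]
E
python3 - <<'E'
from h import *
for n in('top','scene'):
    d=pic(n,n+'1.png'); R=cv2.Rodrigues(np.array(d['rvec'],float))[0]; print(n,-R.T@np.array(d['tvec']).ravel(), d['camera_matrix'],d['distortion'])
print(env.observe())
E
```

```text
top [0.25052267 0.11110694 1.40289727] [[462.11161943   0.         320.17511369]
 [  0.         462.11161943 202.59252796]
 [  0.           0.           1.        ]] [-0.13911309  0.          0.          0.          0.        ]
scene [-0.42462117  0.68000774  0.80605468] [[453.71963498   0.         324.86614342]
 [  0.         453.71963498 201.48611373]
 [  0.           0.           1.        ]] [-0.12688378  0.          0.          0.          0.        ]
{'time_s': 0.1, 'q': array([-8.30982072e+01,  2.18376178e+01,  7.43791299e+01,  1.85415656e-03,
        8.38595821e+01, -1.23356909e+01]), 'qvel': array([ 0.05950374, -0.0054821 , -0.20547647,  0.10403599,  0.02075586,
       -0.02809796]), 'joint_efforts': array([ 3.49390226e-03, -4.49220157e+01, -2.31656581e+01, -1.82927452e-04,
        3.67564266e-03, -1.86664124e-06]), 'position': array([ 0.18121266, -0.51924694,  0.40417634]), 'tool_rot': array([[ 3.29481030e-01, -9.44162187e-01, -1.28146057e-04],
       [-9.44161308e-01, -3.29480903e-01,  1.32641850e-03],
       [-1.29457587e-03, -3.16039185e-04, -9.99999112e-01]]), 'ft_force': array([-0.64391928,  0.65485357, -0.70742011]), 'wrist_torque': array([-0.03956405,  0.02572211, -0.01143208]), 'grip_width': 0.08518950215271391}
```

View pics/top1.png

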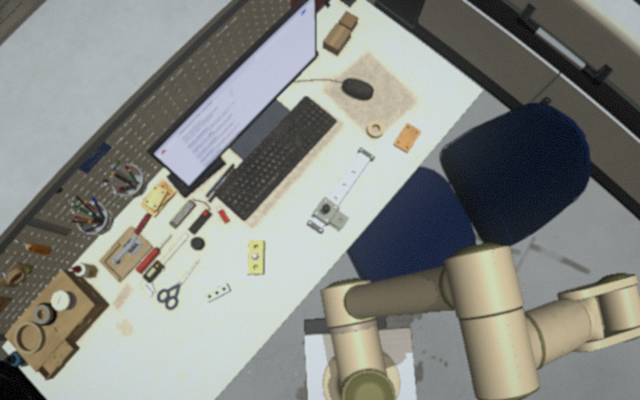

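View pics/scene1.png

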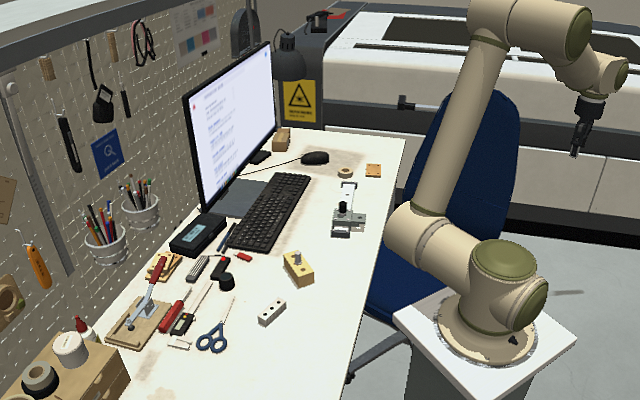

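Run:
```python
import cv2
def crop(f,x,y,w,h,s,o):
    a=cv2.imread('pics/'+f)[y:y+h,x:x+w]; a=cv2.resize(a,None,fx=s,fy=s,interpolation=cv2.INTER_CUBIC)
    for i in range(0,w,10): cv2.putText(a,str(x+i),(i*s,8),0,.3,(0,0,255)); cv2.line(a,(i*s,10),(i*s,15),(0,0,255),1)
    for i in range(10,h,10): cv2.putText(a,str(y+i),(0,i*s),0,.3,(0,0,255)); cv2.line(a,(20,i*s),(25,i*s),(0,0,255),1)
    cv2.imwrite('pics/'+o,a)
crop('top1.png',240,142,140,140,4,'top1c.png')
crop('scene1.png',270,170,120,120,5,'scene1c.png')
```

```text
(no output)
```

View pics/top1c.png

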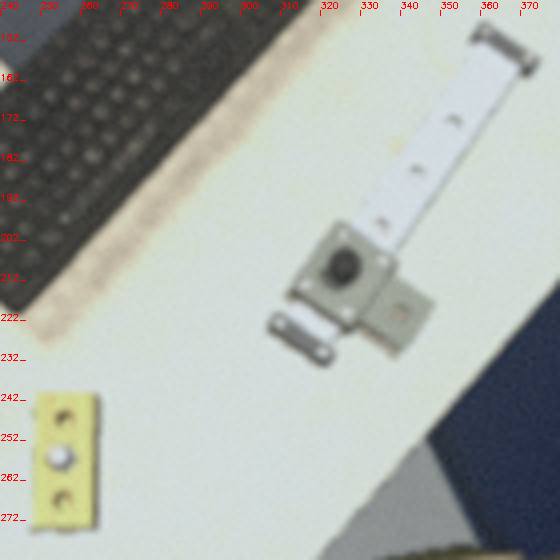

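View pics/scene1c.png

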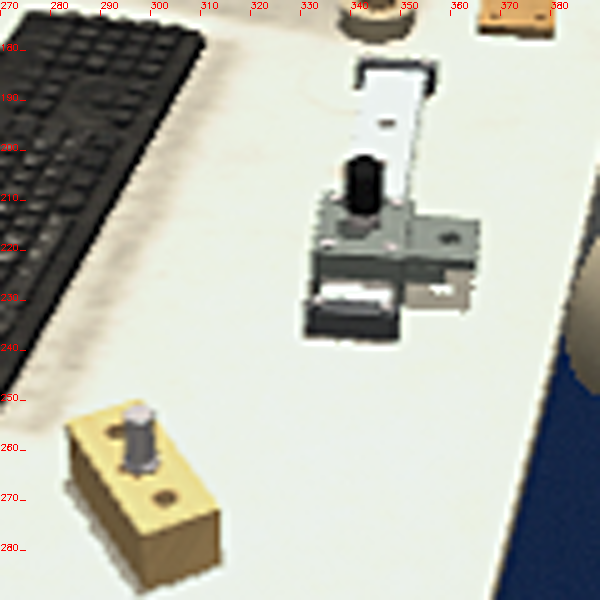

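The top view puts the pin head near (255,256), the knob near (325.5,208), the eyelet near (340,220) and the rail holes at (335,197), (344,184) and (353,172). In the scene view, the pin top is near (297.5,252), the knob top near (342.5,202) and the eyelet near (359.5,217).

```bash
cat > fit.py <<'E'
from h import *
from scipy.optimize import least_squares
T=env.get_image('top');S=env.get_image('scene')
t=lambda c,r:(T,(240+c/4-.375,142+r/4-.375)); s=lambda c,r:(S,(270+c/5-.4,170+r/5-.4))
# local frame rail: origin eyelet, x slide, y knob
rail=[(t(343,264),(0,.052,.083)),(t(402,312),(0,0,.034)),(t(383,222),(.05,.052,.018)),(t(417,170),(.1,.052,.018)),(t(455,120),(.15,.052,.018)),
 (s(365,161),(0,.052,.083)),(s(450,238),(0,0,.034)),(s(387,123),(.1,.052,.018))]
blk=[(t(60,457),(0,0,.074)),(t(65,416),(.03,0,.04)),(t(62,497),(-.03,0,.04)),(s(139,411),(0,0,.074)),(s(165,498),(-.03,0,.04)),(s(115,432),(.03,0,.04))]
def W(p,l): c,s_=np.cos(p[2]),np.sin(p[2]); return np.array([p[0]+c*l[0]-s_*l[1],p[1]+s_*l[0]+c*l[1],l[2]])
for nm,O,p0 in(('rail',rail,None),('blk',blk,None)):
    for (d,uv),l in O: print(nm,l,ray(d,uv,l[2])[:2].round(4))
    f=lambda p:np.concatenate([proj(d,W(p,[l[0]*(p[3] if nm=='blk' else 1),l[1],l[2]]))[0]-uv for (d,uv),l in O])
    for y0 in np.arange(-3,3,1):
        r=least_squares(f,[.4,0,y0,1],loss='soft_l1')
        if r.cost<60: print(nm,r.x.round(4),np.degrees(r.x[2]).round(2),r.cost.round(2),r.fun.round(1))
E
python3 fit.py
```

```text
rail (0, 0.052, 0.083) [0.5112 0.0718]
rail (0, 0, 0.034) [0.4813 0.0286]
rail (0.05, 0.052, 0.018) [0.5549 0.037 ]
rail (0.1, 0.052, 0.018) [0.5942 0.0077]
rail (0.15, 0.052, 0.018) [ 0.6323 -0.0249]
rail (0, 0.052, 0.083) [0.5178 0.068 ]
rail (0, 0, 0.034) [0.4837 0.0288]
rail (0.1, 0.052, 0.018) [ 0.634  -0.0242]
rail [ 0.4826  0.0289 -0.6806  1.    ] -38.99 9.39 [ 0.8 -1.4 -0.1 -0.4 -0.3  0.2  0.5  0.3  0.1  0.1  0.1  0.5  0.2  0.2
 -1.1  8.4]
rail [ 0.4826  0.0289 -0.6806  1.    ] -38.99 9.39 [ 0.8 -1.4 -0.1 -0.4 -0.3  0.2  0.5  0.3  0.1  0.1  0.1  0.5  0.2  0.2
 -1.1  8.4]
rail [ 0.4826  0.0289 -0.6806  1.    ] -38.99 9.39 [ 0.8 -1.4 -0.1 -0.4 -0.3  0.2  0.5  0.3  0.1  0.1  0.1  0.5  0.2  0.2
 -1.1  8.4]
rail [ 0.4826  0.0289 -0.6806  1.    ] -38.99 9.39 [ 0.8 -1.4 -0.1 -0.4 -0.3  0.2  0.5  0.3  0.1  0.1  0.1  0.5  0.2  0.2
 -1.1  8.4]
rail [ 0.4826  0.0289 -0.6806  1.    ] -38.99 9.39 [ 0.8 -1.4 -0.1 -0.4 -0.3  0.2  0.5  0.3  0.1  0.1  0.1  0.5  0.2  0.2
 -1.1  8.4]
rail [ 0.4826  0.0289 -0.6806  1.    ] -38.99 9.39 [ 0.8 -1.4 -0.1 -0.4 -0.3  0.2  0.5  0.3  0.1  0.1  0.1  0.5 
[... 203 characters left out ...]
 (0.03, 0, 0.04) [0.4192 0.2862]
blk [ 0.3885  0.2864 -3.2008 -0.9996] -183.39 1.25 [-0.7 -1.2 -0.2 -0.   0.2  0.   0.   0.5  0.2  0.1  0.7 -0. ]
blk [ 0.3885  0.2864 -0.0592  0.9996] -3.39 1.25 [-0.7 -1.2 -0.2 -0.   0.2  0.   0.   0.5  0.2  0.1  0.7 -0. ]
blk [ 0.3885  0.2864 -0.0592  0.9996] -3.39 1.25 [-0.7 -1.2 -0.2 -0.   0.2  0.   0.   0.5  0.2  0.1  0.7 -0. ]
blk [ 0.3885  0.2864 -0.0592  0.9996] -3.39 1.25 [-0.7 -1.2 -0.2 -0.   0.2  0.   0.   0.5  0.2  0.1  0.7 -0. ]
blk [ 0.3885  0.2864 -0.0592  0.9996] -3.39 1.25 [-0.7 -1.2 -0.2 -0.   0.2  0.   0.   0.5  0.2  0.1  0.7 -0. ]
blk [ 0.3885  0.2864 -0.0592  0.9996] -3.39 1.25 [-0.7 -1.2 -0.2 -0.   0.2  0.   0.   0.5  0.2  0.1  0.7 -0. ]
```

Call:
{"op": "step_arm", "data": {"increments": [{"y": -2, "wz": -0.14}, {"y": -3, "wz": -0.14}, {"y": -3, "wz": -0.14}, {"y": -3, "wz": -0.14}, {"y": -4}, {"y": -4}, {"y": -4}, {"y": -4}, {"y": -4}, {"y": -4}, {"x": -1, "y": -4}, {"x": -2, "y": -4}, {"x": -2, "y": -4}, {"x": -3, "y": -3}], "newtons": 40}}

```text
invalid input at $.increments[0]: expected keys x, y, z, wx, wy, wz, gripper
```

```bash
sed -i 's/s(387,123),(.1,/s(387,123),(.15,/' fit.py
cat >> h.py <<'E'
def to(P):
    o=env.observe(); R=np.array(o['tool_rot']); print('t',o['time_s'],'pos',o['position'].round(4),'dtool cm',(R.T@(np.array(P)-o['position'])*100).round(2),'f',o['ft_force'].round(1),'w',round(o['grip_width'],4),'q',o['q'].round(0), 'yaw',np.degrees(np.arctan2(R[1,0],R[0,0])).round(2),'zax',R[:,2].round(4))
E
python3 fit.py | tail -n +9 | grep '\[.*\..*cost\|-3[89]\.\|-3\.[0-9]* 1' ; python3 -c "
from h import *
to([.3885,.286,.27])"
```

```text
rail [ 0.4826  0.0289 -0.6721  1.    ] -38.51 1.44 [ 0.7 -1.3 -0.1 -0.4 -0.5  0.3  0.2  0.3 -0.3  0.   0.1  0.6  0.2  0.2
rail [ 0.4826  0.0289 -0.6721  1.    ] -38.51 1.44 [ 0.7 -1.3 -0.1 -0.4 -0.5  0.3  0.2  0.3 -0.3  0.   0.1  0.6  0.2  0.2
rail [ 0.4826  0.0289 -0.6721  1.    ] -38.51 1.44 [ 0.7 -1.3 -0.1 -0.4 -0.5  0.3  0.2  0.3 -0.3  0.   0.1  0.6  0.2  0.2
rail [ 0.4826  0.0289 -0.6721  1.    ] -38.51 1.44 [ 0.7 -1.3 -0.1 -0.4 -0.5  0.3  0.2  0.3 -0.3  0.   0.1  0.6  0.2  0.2
rail [ 0.4826  0.0289 -0.6721  1.    ] -38.51 1.44 [ 0.7 -1.3 -0.1 -0.4 -0.5  0.3  0.2  0.3 -0.3  0.   0.1  0.6  0.2  0.2
rail [ 0.4826  0.0289 -0.6721  1.    ] -38.51 1.44 [ 0.7 -1.3 -0.1 -0.4 -0.5  0.3  0.2  0.3 -0.3  0.   0.1  0.6  0.2  0.2
blk [ 0.3885  0.2864 -0.0592  0.9996] -3.39 1.25 [-0.7 -1.2 -0.2 -0.   0.2  0.   0.   0.5  0.2  0.1  0.7 -0. ]
blk [ 0.3885  0.2864 -0.0592  0.9996] -3.39 1.25 [-0.7 -1.2 -0.2 -0.   0.2  0.   0.   0.5  0.2  0.1  0.7 -0. ]
blk [ 0.3885  0.2864 -0.0592  0.9996] -3.39 1.25 [-0.7 -1.2 -0.2 -0.   0.2  0.   0.   0.5  0.2  0.1  0.7 -0. ]
blk [ 0.3885  0.2864 -0.0592  0.9996] -3.39 1.25 [-0.7 -1.2 -0.2 -0.   0.2  0.   0.   0.5  0.2  0.1  0.7 -0. ]
blk [ 0.3885  0.2864 -0.0592  0.9996] -3.39 1.25 [-0.7 -1.2 -0.2 -0.   0.2  0.   0.   0.5  0.2  0.1  0.7 -0. ]
t 0.3 pos [ 0.1812 -0.5193  0.4045] dtool cm [-69.19 -46.1   13.49] f [-0.3 -0.2  0.6] w 0.0856 q [-83.  22.  74.   0.  84. -12.] yaw -70.76 zax [-1.e-04  5.e-04 -1.e+00]
```

Call:
{"op": "step_arm", "data": {"increments": [{"x": 0, "y": -2, "z": 0, "wx": 0, "wy": 0, "wz": -0.14, "gripper": 8.5}, {"x": 0, "y": -3, "z": 0, "wx": 0, "wy": 0, "wz": -0.14, "gripper": 8.5}, {"x": 0, "y": -3, "z": 0, "wx": 0, "wy": 0, "wz": -0.14, "gripper": 8.5}, {"x": 0, "y": -3, "z": 0, "wx": 0, "wy": 0, "wz": -0.143, "gripper": 8.5}, {"x": 0, "y": -4, "z": 0, "wx": 0, "wy": 0, "wz": 0, "gripper": 8.5}, {"x": 0, "y": -4, "z": 0, "wx": 0, "wy": 0, "wz": 0, "gripper": 8.5}, {"x": 0, "y": -4, "z": 0, "wx": 0, "wy": 0, "wz": 0, "gripper": 8.5}, {"x": 0, "y": -4, "z": 0, "wx": 0, "wy": 0, "wz": 0, "gripper": 8.5}, {"x": 0, "y": -4, "z": 0, "wx": 0, "wy": 0, "wz": 0, "gripper": 8.5}, {"x": 0, "y": -4, "z": 0, "wx": 0, "wy": 0, "wz": 0, "gripper": 8.5}, {"x": -1, "y": -4, "z": 0, "wx": 0, "wy": 0, "wz": 0, "gripper": 8.5}, {"x": -2, "y": -4, "z": 0, "wx": 0, "wy": 0, "wz": 0, "gripper": 8.5}, {"x": -2, "y": -4, "z": 0, "wx": 0, "wy": 0, "wz": 0, "gripper": 8.5}, {"x": -3, "y": -3, "z": 0, "wx": 0, "wy": 0, "wz": 0, "gripper": 8.5}], "newtons": 40}}

```text
time_s: 1.7
position: [0.4539, -0.1043, 0.4046]
tool_rot: [[0.783, -0.622, 0.0], [-0.622, -0.783, 0.0], [0.0, -0.0, -1.0]]
ft_force: [0.1, -0.9, -0.7]
grip_width: 0.0848
```

```bash
python3 -c "
from h import *
to([.3885,.286,.27])"
```

```text
t 1.7 pos [ 0.4539 -0.1043  0.4046] dtool cm [-29.4  -26.48  13.46] f [ 0.1 -0.9 -0.7] w 0.0848 q [-28.  13.  87.   0.  80.  11.] yaw -38.47 zax [ 4.e-04  1.e-04 -1.e+00]
```

Call:
{"op": "step_arm", "data": {"increments": [{"x": -3, "y": -2.7, "z": 0.5, "wx": 0, "wy": 0, "wz": 0, "gripper": 8.5}, {"x": -3, "y": -2.7, "z": 1, "wx": 0, "wy": 0, "wz": 0, "gripper": 8.5}, {"x": -3, "y": -2.7, "z": 1.5, "wx": 0, "wy": 0, "wz": 0, "gripper": 8.5}, {"x": -3, "y": -2.7, "z": 1.5, "wx": 0, "wy": 0, "wz": 0, "gripper": 6}, {"x": -3, "y": -2.7, "z": 1.5, "wx": 0, "wy": 0, "wz": 0, "gripper": 6}, {"x": -3, "y": -2.7, "z": 1.5, "wx": 0, "wy": 0, "wz": 0, "gripper": 6}, {"x": -3, "y": -2.7, "z": 1.5, "wx": 0, "wy": 0, "wz": 0, "gripper": 6}, {"x": -3, "y": -2.7, "z": 1.5, "wx": 0, "wy": 0, "wz": 0, "gripper": 6}, {"x": -3, "y": -2.7, "z": 1.5, "wx": 0, "wy": 0, "wz": 0, "gripper": 6}, {"x": -2.4, "y": -2.2, "z": 1.5, "wx": 0, "wy": 0, "wz": 0, "gripper": 6}, {"x": 0, "y": 0, "z": 0, "wx": 0, "wy": 0, "wz": 0, "gripper": 6}], "newtons": 40}}

```text
time_s: 2.8
position: [0.3871, 0.287, 0.2681]
tool_rot: [[0.785, -0.619, -0.003], [-0.619, -0.785, -0.001], [-0.002, 0.002, -1.0]]
ft_force: [-0.6, -0.7, 0.1]
grip_width: 0.0601
```

```bash
cat >> h.py <<'E'
def duo(f,tp,sp,w=60,s=6):
    "side-by-side crops (top, scene), w px, scaled s"
    o=[]
    for n,(x,y) in(('top',tp),('scene',sp)):
        a=env.get_image(n)['color'][y:y+w,x:x+w]; o.append(cv2.resize(a,None,fx=s,fy=s,interpolation=cv2.INTER_CUBIC))
    cv2.imwrite('pics/'+f,np.hstack(o))
E
python3 -c "
from h import *
to([.3885,.286,.22])
duo('pre.png',(225,220),(265,205),65)"
```

```text
t 2.8 pos [0.3871 0.287  0.2681] dtool cm [ 0.18 -0.02  4.81] f [-0.6 -0.7  0.1] w 0.0601 q [22. 24. 97.  0. 59. 61.] yaw -38.27 zax [-2.7e-03 -5.0e-04 -1.0e+00]
```

View pics/pre.png

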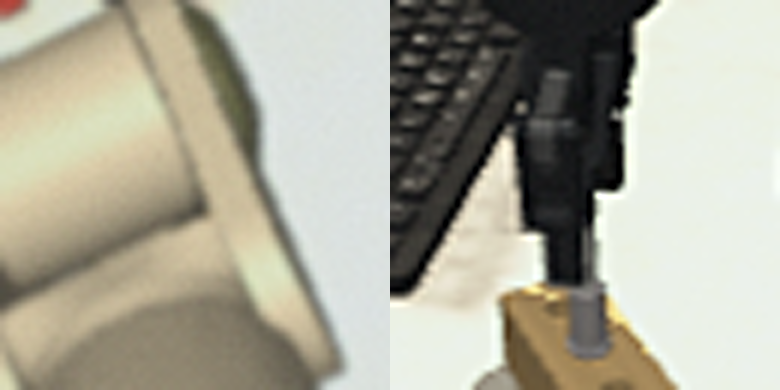

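Scene view: the jaws stand centred above the pin (pin top near crop (590,290)); the arm hides it from the top camera. Next I descend and close gently.

Call:
{"op": "step_arm", "data": {"increments": [{"x": 0.1, "y": 0, "z": 1.6, "wx": 0, "wy": 0, "wz": 0, "gripper": 5}, {"x": 0.1, "y": 0, "z": 1.6, "wx": 0, "wy": 0, "wz": 0, "gripper": 4}, {"x": 0, "y": 0, "z": 1.6, "wx": 0, "wy": 0, "wz": 0, "gripper": 3}, {"x": 0, "y": 0, "z": 0, "wx": 0, "wy": 0, "wz": 0, "gripper": 2.5}, {"x": 0, "y": 0, "z": 0, "wx": 0, "wy": 0, "wz": 0, "gripper": 2}, {"x": 0, "y": 0, "z": 0, "wx": 0, "wy": 0, "wz": 0, "gripper": 1.2}, {"x": 0, "y": 0, "z": 0, "wx": 0, "wy": 0, "wz": 0, "gripper": 1.2}], "newtons": 20}}

```text
time_s: 3.6
position: [0.3892, 0.2831, 0.2226]
tool_rot: [[0.782, -0.623, -0.001], [-0.623, -0.782, 0.001], [-0.001, -0.0, -1.0]]
ft_force: [-5.4, 3.4, 0.5]
grip_width: 0.0154
```

```bash
python3 -c "
from h import *
to([.3885,.286,.22])"
```

```text
t 3.6 pos [0.3892 0.2831 0.2226] dtool cm [-0.24 -0.18  0.26] f [-5.4  3.4  0.5] w 0.0154 q [ 22.  28. 100.   0.  52.  60.] yaw -38.54 zax [-0.001  0.001 -1.   ]
```

Call:
{"op": "step_arm", "data": {"increments": [{"x": -0.1, "y": 0, "z": 0, "wx": 0, "wy": 0, "wz": 0, "gripper": 1}, {"x": 0, "y": 0, "z": 0, "wx": 0, "wy": 0, "wz": 0, "gripper": 1}, {"x": 0, "y": 0, "z": -1, "wx": 0, "wy": 0, "wz": 0, "gripper": 1}, {"x": 0, "y": 0, "z": -1.5, "wx": 0, "wy": 0, "wz": 0, "gripper": 1}, {"x": 0, "y": 0, "z": -1.5, "wx": 0, "wy": 0, "wz": 0, "gripper": 1}, {"x": 0, "y": 0, "z": -1.5, "wx": 0, "wy": 0, "wz": 0, "gripper": 1}, {"x": 0, "y": 0, "z": 0, "wx": 0, "wy": 0, "wz": 0, "gripper": 1}], "newtons": 60}}

```text
time_s: 4.3
position: [0.3895, 0.2838, 0.2791]
tool_rot: [[0.783, -0.623, 0.005], [-0.623, -0.783, 0.002], [0.003, -0.005, -1.0]]
ft_force: [-0.8, -0.5, -1.4]
grip_width: 0.014
```

```bash
python3 -c "
from h import *
to([.4826,.0289,.28])"
```

```text
t 4.3 pos [0.3895 0.2838 0.2791] dtool cm [23.15 14.15 -0.09] f [-0.8 -0.5 -1.4] w 0.014 q [22. 23. 96. -0. 61. 60.] yaw -38.51 zax [ 0.0051  0.0017 -1.    ]
```

Call:
{"op": "step_arm", "data": {"increments": [{"x": 2, "y": 1.2, "z": 0, "wx": 0, "wy": 0, "wz": 0, "gripper": 1}, {"x": 3, "y": 1.9, "z": 0, "wx": 0, "wy": 0, "wz": 0, "gripper": 1}, {"x": 3, "y": 1.9, "z": 0, "wx": 0, "wy": 0, "wz": 0, "gripper": 1}, {"x": 3, "y": 1.9, "z": 0, "wx": 0, "wy": 0, "wz": 0, "gripper": 1}, {"x": 3, "y": 1.9, "z": 0, "wx": 0, "wy": 0, "wz": 0, "gripper": 1}, {"x": 3, "y": 1.9, "z": 0, "wx": 0, "wy": 0, "wz": 0, "gripper": 1}, {"x": 3, "y": 1.9, "z": 0, "wx": 0, "wy": 0, "wz": 0, "gripper": 1}, {"x": 2.1, "y": 1.2, "z": 0, "wx": 0, "wy": 0, "wz": 0, "gripper": 1}, {"x": 1, "y": 0.5, "z": 0, "wx": 0, "wy": 0, "wz": 0, "gripper": 1}, {"x": 0, "y": 0, "z": 0, "wx": 0, "wy": 0, "wz": 0, "gripper": 1}, {"x": 0, "y": 0, "z": 0, "wx": 0, "wy": 0, "wz": 0, "gripper": 1}], "newtons": 60}}

```text
time_s: 5.4
position: [0.4804, 0.0288, 0.2765]
tool_rot: [[0.783, -0.622, -0.001], [-0.622, -0.783, 0.0], [-0.001, 0.0, -1.0]]
ft_force: [-0.0, 0.3, -0.6]
grip_width: 0.014
```

```bash
python3 -c "
from h import *
to([.4826,.0289,.28])
duo('pre2.png',(310,190),(325,180),65)
o=env.observe();R=o['tool_rot'];S=env.get_image('scene')
print(proj(S,[o['position']+R@np.array([0,-.0018,.155+d]) for d in (.0086,.0276,.0556)]).round(1), proj(S,[.4826,.0289,.034]).round(1))"
```

```text
t 5.4 pos [0.4804 0.0288 0.2765] dtool cm [ 0.17 -0.15 -0.35] f [-0.   0.3 -0.6] w 0.014 q [-11.  23.  96.   0.  60.  28.] yaw -38.48 zax [-7.e-04  3.e-04 -1.e+00]
[[360.5 195.2]
 [360.3 200.8]
 [359.9 208.8]] [[359.8 217.4]]
```

View pics/pre2.png

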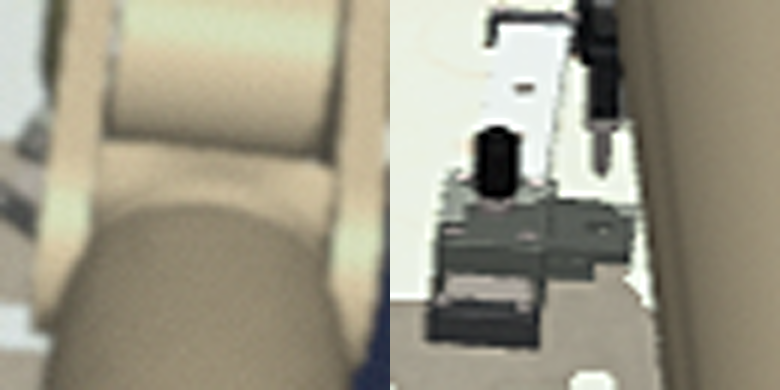

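Scene crop: the shank tip is at crop (600,174), i.e. px (359.6,208.6), against a prediction of (359.9,208.8). The eyelet is at crop (604,229), i.e. px (360.2,217.7). The pin is held upright.

```bash
python3 -c "
from h import *
o=env.observe();R=o['tool_rot'];S=env.get_image('scene')
z=o['position'][2]-.2106
p=ray(S,(359.6,208.6),z);e=ray(S,(360.2,217.7),.034);print(z,p,e,(R.T@(e-p)*1e3).round(1))
for du,dv in((.5,0),(0,.5)): print((R.T@(ray(S,(360.2+du,217.7+dv),.034)-e)*1e3).round(1))
a=cv2.imread('pics/pre2.png')[:, 390:]
b=a[80:250,180:265]; cv2.imwrite('pics/z.png',cv2.resize(b,None,fx=4,fy=4,interpolation=cv2.INTER_CUBIC)[:600])
"
```

```text
0.06611921914746666 [0.48264077 0.0307913  0.06611922] [0.48055716 0.02869588 0.034     ] [-0.3  2.9 32.1]
[0.2 1.5 0. ]
[-2.6  0.2  0. ]
```

View pics/z.png

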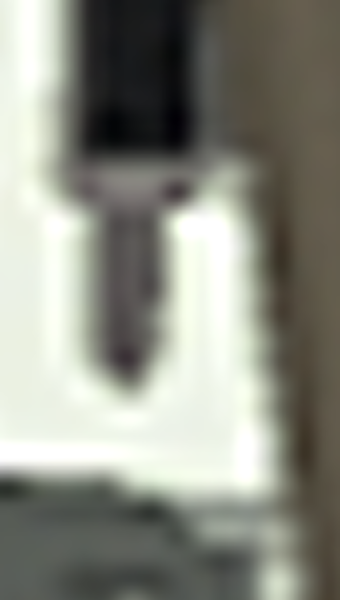

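Call:
{"op": "step_arm", "data": {"increments": [{"x": 0.18, "y": 0.1, "z": 1, "wx": 0, "wy": 0, "wz": 0, "gripper": 1}, {"x": 0, "y": 0, "z": 1, "wx": 0, "wy": 0, "wz": 0, "gripper": 1}, {"x": 0, "y": 0, "z": 0.6, "wx": 0, "wy": 0, "wz": 0, "gripper": 1}, {"x": 0, "y": 0, "z": 0.3, "wx": 0, "wy": 0, "wz": 0, "gripper": 1}, {"x": 0, "y": 0, "z": 0.3, "wx": 0, "wy": 0, "wz": 0, "gripper": 1}, {"x": 0, "y": 0, "z": 0.3, "wx": 0, "wy": 0, "wz": 0, "gripper": 1}, {"x": 0, "y": 0, "z": 0, "wx": 0, "wy": 0, "wz": 0, "gripper": 1}], "newtons": 60}}

```text
time_s: 6.3
position: [0.4815, 0.0261, 0.2415]
tool_rot: [[0.783, -0.623, -0.0], [-0.623, -0.783, 0.0], [-0.0, 0.0, -1.0]]
ft_force: [-0.7, -0.5, -0.5]
grip_width: 0.0143
```

```bash
cat > st.py <<'E'
from h import *
to([.4826,.0289,.2446]); o=env.observe(); R=o['tool_rot']; print('ftool',(R.T@o['ft_force']).round(1),'mtool',(R.T@o['wrist_torque']).round(2))
E
python3 st.py
```

```text
t 6.3 pos [0.4815 0.0261 0.2415] dtool cm [-0.08 -0.29 -0.31] f [-0.7 -0.5 -0.5] w 0.0143 q [-11.  26.  99.  -0.  55.  28.] yaw -38.5 zax [-3.e-04  0.e+00 -1.e+00]
ftool [-0.2  0.8  0.5] mtool [ 0.01 -0.    0.09]
```

Call:
{"op": "step_arm", "data": {"increments": [{"x": 0, "y": 0, "z": 0.2, "wx": 0, "wy": 0, "wz": 0, "gripper": 1}, {"x": 0, "y": 0, "z": 0.2, "wx": 0, "wy": 0, "wz": 0, "gripper": 1}, {"x": 0, "y": 0, "z": 0.1, "wx": 0, "wy": 0, "wz": 0, "gripper": 1}, {"x": 0, "y": 0, "z": 0, "wx": 0, "wy": 0, "wz": 0, "gripper": 1}], "newtons": 60}}

```text
time_s: 6.7
position: [0.4815, 0.0262, 0.2366]
tool_rot: [[0.783, -0.623, -0.0], [-0.623, -0.783, 0.0], [-0.0, 0.0, -1.0]]
ft_force: [-0.2, 0.0, -0.3]
grip_width: 0.0144
```

```bash
python3 st.py
```

```text
t 6.7 pos [0.4815 0.0262 0.2366] dtool cm [-0.08 -0.28 -0.8 ] f [-0.2  0.  -0.3] w 0.0144 q [-11.  27.  99.  -0.  54.  28.] yaw -38.5 zax [-2.e-04  0.e+00 -1.e+00]
ftool [-0.1  0.1  0.3] mtool [ 0.02 -0.02  0.  ]
```

Call:
{"op": "step_arm", "data": {"increments": [{"x": 0, "y": 0, "z": 0.3, "wx": 0, "wy": 0, "wz": 0, "gripper": 1}, {"x": 0, "y": 0, "z": 0.3, "wx": 0, "wy": 0, "wz": 0, "gripper": 1}, {"x": 0, "y": 0, "z": 0.4, "wx": 0, "wy": 0, "wz": 0, "gripper": 1}, {"x": 0, "y": 0, "z": 0.4, "wx": 0, "wy": 0, "wz": 0, "gripper": 1}, {"x": 0, "y": 0, "z": 0.3, "wx": 0, "wy": 0, "wz": 0, "gripper": 1}, {"x": 0, "y": 0, "z": 0.1, "wx": 0, "wy": 0, "wz": 0, "gripper": 1}, {"x": 0, "y": 0, "z": 0, "wx": 0, "wy": 0, "wz": 0, "gripper": 1}], "newtons": 60}}

```text
time_s: 7.4
position: [0.4815, 0.0262, 0.2186]
tool_rot: [[0.783, -0.623, -0.0], [-0.623, -0.783, 0.0], [-0.0, 0.0, -1.0]]
ft_force: [-0.4, -0.6, -0.4]
grip_width: 0.014
```

```bash
python3 st.py; python3 -c "
from h import *
duo('seat.png',(310,190),(325,180),65)"
```

```text
t 7.4 pos [0.4815 0.0262 0.2186] dtool cm [-0.09 -0.28 -2.6 ] f [-0.4 -0.6 -0.4] w 0.014 q [-11.  29. 100.   0.  52.  28.] yaw -38.5 zax [-3.e-04  1.e-04 -1.e+00]
ftool [0.1 0.7 0.4] mtool [-0.    0.03 -0.  ]
```

View pics/seat.png

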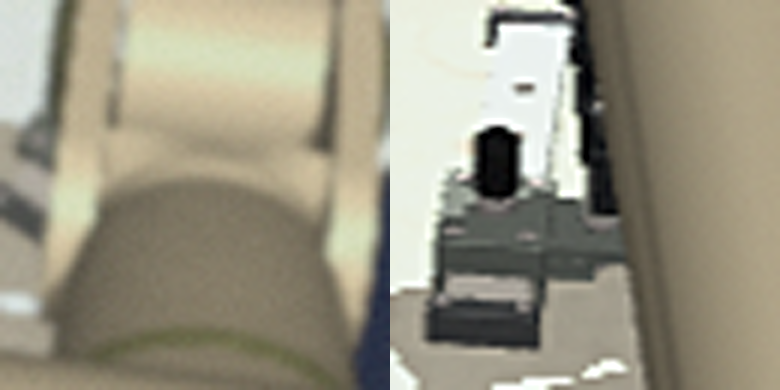

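The pin is inside the eyelet, with the fingertips just above the flange (crop (605,210)). The last millimetres are by feel.

Call:
{"op": "step_arm", "data": {"increments": [{"x": 0, "y": 0, "z": 0.1, "wx": 0, "wy": 0, "wz": 0, "gripper": 1}, {"x": 0, "y": 0, "z": 0.1, "wx": 0, "wy": 0, "wz": 0, "gripper": 1}, {"x": 0, "y": 0, "z": 0, "wx": 0, "wy": 0, "wz": 0, "gripper": 1}], "newtons": 60}}

```text
time_s: 7.8
position: [0.4815, 0.0261, 0.2167]
tool_rot: [[0.783, -0.623, 0.0], [-0.623, -0.783, 0.0], [0.0, -0.0, -1.0]]
ft_force: [0.2, 0.9, 0.1]
grip_width: 0.0139
```

```bash
python3 st.py
```

```text
t 7.8 pos [0.4815 0.0261 0.2167] dtool cm [-0.09 -0.28 -2.79] f [0.2 0.9 0.1] w 0.0139 q [-11.  29. 100.   0.  51.  28.] yaw -38.51 zax [ 1.e-04  0.e+00 -1.e+00]
ftool [-0.4 -0.8 -0.1] mtool [ 0.07 -0.01  0.  ]
```

Call:
{"op": "step_arm", "data": {"increments": [{"x": 0, "y": 0, "z": 0.07, "wx": 0, "wy": 0, "wz": 0, "gripper": 1}, {"x": 0, "y": 0, "z": 0.07, "wx": 0, "wy": 0, "wz": 0, "gripper": 1}, {"x": 0, "y": 0, "z": 0, "wx": 0, "wy": 0, "wz": 0, "gripper": 1}], "newtons": 60}}

```text
time_s: 8.1
position: [0.4815, 0.0262, 0.2164]
tool_rot: [[0.783, -0.622, 0.001], [-0.622, -0.783, -0.0], [0.001, -0.0, -1.0]]
ft_force: [-3.8, -1.2, 13.7]
grip_width: 0.0138
```

```bash
python3 st.py
```

```text
t 8.1 pos [0.4815 0.0262 0.2164] dtool cm [-0.08 -0.28 -2.82] f [-3.8 -1.2 13.7] w 0.0138 q [-11.  29. 100.  -0.  51.  28.] yaw -38.5 zax [ 1.2e-03 -3.0e-04 -1.0e+00]
ftool [ -2.2   3.3 -13.7] mtool [-0.31 -0.53  0.  ]
```

Collar seated: 13.7 N contact at TCP z 0.2164, predicted 0.2166. Next I release and move over to the knob.

Call:
{"op": "step_arm", "data": {"increments": [{"x": 0, "y": 0, "z": -0.12, "wx": 0, "wy": 0, "wz": 0, "gripper": 1}, {"x": 0, "y": 0, "z": 0, "wx": 0, "wy": 0, "wz": 0, "gripper": 3}, {"x": 0, "y": 0, "z": 0, "wx": 0, "wy": 0, "wz": 0, "gripper": 5}, {"x": 0, "y": 0, "z": 0, "wx": 0, "wy": 0, "wz": 0, "gripper": 5}, {"x": 0, "y": 0, "z": 0, "wx": 0, "wy": 0, "wz": 0, "gripper": 5}, {"x": 0, "y": 0, "z": -1, "wx": 0, "wy": 0, "wz": 0, "gripper": 5}, {"x": 0, "y": 0, "z": -2, "wx": 0, "wy": 0, "wz": 0, "gripper": 5}, {"x": 0, "y": 0, "z": -3, "wx": 0, "wy": 0, "wz": 0, "gripper": 5}, {"x": 0, "y": 0, "z": -0.5, "wx": 0, "wy": 0, "wz": 0, "gripper": 5}, {"x": 0, "y": -1.5, "z": 0, "wx": 0, "wy": 0, "wz": 0, "gripper": 5}, {"x": 0, "y": -2.4, "z": 0, "wx": 0, "wy": 0, "wz": 0, "gripper": 5}, {"x": 0, "y": -1.5, "z": 0, "wx": 0, "wy": 0, "wz": 0, "gripper": 5}, {"x": 0, "y": 0, "z": 0, "wx": 0, "wy": 0, "wz": 0, "gripper": 5}], "newtons": 60}}

```text
time_s: 9.4
position: [0.5159, 0.0699, 0.2807]
tool_rot: [[0.784, -0.621, -0.001], [-0.621, -0.784, 0.0], [-0.001, 0.0, -1.0]]
ft_force: [-0.8, 0.0, -0.6]
grip_width: 0.05
```

```bash
sed -i 's/to(.*2446\])/to([.515,.0683,.225])/' st.py; python3 st.py; python3 -c "
from h import *
duo('rel.png',(310,190),(325,180),65)"
```

```text
t 9.4 pos [0.5159 0.0699 0.2807] dtool cm [0.03 0.18 5.57] f [-0.8  0.  -0.6] w 0.05 q [-5. 26. 90.  0. 64. 33.] yaw -38.38 zax [-7.e-04  2.e-04 -1.e+00]
ftool [-0.7  0.5  0.6] mtool [ 0.08 -0.03  0.02]
```

View pics/rel.png

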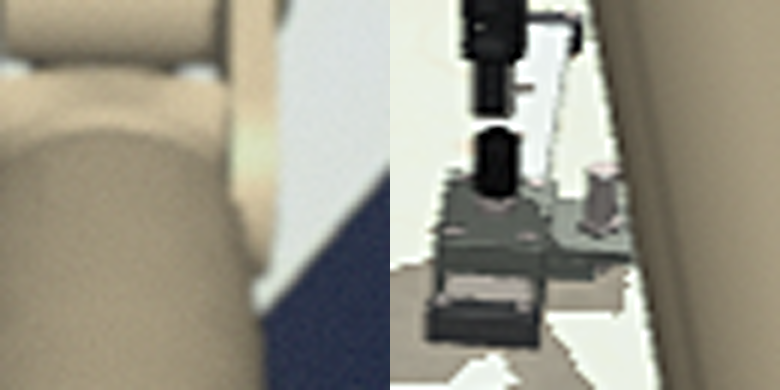

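The stop pin is seated upright in the eyelet (crop (602,200)). The fingers are above the knob, slightly to its left (492 vs 497), which agrees with the +1.8 mm correction in y.

Call:
{"op": "step_arm", "data": {"increments": [{"x": 0, "y": 0.18, "z": 1.5, "wx": 0, "wy": 0, "wz": 0, "gripper": 5}, {"x": 0, "y": 0, "z": 2, "wx": 0, "wy": 0, "wz": 0, "gripper": 5}, {"x": 0, "y": 0, "z": 1.5, "wx": 0, "wy": 0, "wz": 0, "gripper": 4}, {"x": 0, "y": 0, "z": 0.5, "wx": 0, "wy": 0, "wz": 0, "gripper": 3.2}, {"x": 0, "y": 0, "z": 0, "wx": 0, "wy": 0, "wz": 0, "gripper": 2.6}, {"x": 0, "y": 0, "z": 0, "wx": 0, "wy": 0, "wz": 0, "gripper": 1.8}, {"x": 0, "y": 0, "z": 0, "wx": 0, "wy": 0, "wz": 0, "gripper": 1.8}, {"x": 0, "y": 0, "z": 0, "wx": 0, "wy": 0, "wz": 0, "gripper": 1.8}], "newtons": 20}}

```text
time_s: 10.3
position: [0.5134, 0.067, 0.2267]
tool_rot: [[0.783, -0.622, -0.002], [-0.622, -0.783, -0.0], [-0.001, 0.001, -1.0]]
ft_force: [-5.1, -0.5, -3.4]
grip_width: 0.0233
```

```bash
python3 st.py
```

```text
t 10.3 pos [0.5134 0.067  0.2267] dtool cm [ 0.05 -0.2   0.16] f [-5.1 -0.5 -3.4] w 0.0233 q [-6. 30. 94. -0. 56. 33.] yaw -38.49 zax [-2.e-03 -2.e-04 -1.e+00]
ftool [-3.7  3.5  3.5] mtool [-0.63 -0.57 -0.05]
```

Call:
{"op": "step_arm", "data": {"increments": [{"x": 0, "y": 0, "z": 0.1, "wx": 0, "wy": 0, "wz": 0, "gripper": 1.5}, {"x": 0, "y": 0, "z": 0, "wx": 0, "wy": 0, "wz": 0, "gripper": 1.5}, {"x": 0, "y": 0, "z": 0, "wx": 0, "wy": 0, "wz": 0, "gripper": 1.5}], "newtons": 70}}

```text
time_s: 10.6
position: [0.5135, 0.0668, 0.2262]
tool_rot: [[0.783, -0.622, -0.001], [-0.622, -0.783, -0.001], [-0.0, 0.001, -1.0]]
ft_force: [-6.5, -1.3, 1.9]
grip_width: 0.0216
```

```bash
python3 st.py
```

```text
t 10.6 pos [0.5135 0.0668 0.2262] dtool cm [ 0.02 -0.21  0.12] f [-6.5 -1.3  1.9] w 0.0216 q [-6. 30. 94. -0. 56. 33.] yaw -38.49 zax [-9.e-04 -6.e-04 -1.e+00]
ftool [-4.3  5.  -1.9] mtool [-0.85 -0.63 -0.05]
```

Call:
{"op": "step_arm", "data": {"increments": [{"x": 0, "y": 0, "z": -0.3, "wx": 0, "wy": 0, "wz": 0, "gripper": 1.5}, {"x": 0, "y": 0, "z": -0.4, "wx": 0, "wy": 0, "wz": 0, "gripper": 1.5}, {"x": 0, "y": 0, "z": -0.4, "wx": 0, "wy": 0, "wz": 0, "gripper": 1.5}, {"x": 0, "y": 0, "z": -0.3, "wx": 0, "wy": 0, "wz": 0, "gripper": 1.5}, {"x": 0, "y": 0, "z": 0, "wx": 0, "wy": 0, "wz": 0, "gripper": 1.5}], "newtons": 70}}

```text
time_s: 11.1
position: [0.5136, 0.0669, 0.2399]
tool_rot: [[0.783, -0.622, -0.001], [-0.622, -0.783, -0.001], [-0.001, 0.001, -1.0]]
ft_force: [-5.0, -2.6, -4.0]
grip_width: 0.0219
```

```bash
python3 st.py
```

```text
t 11.1 pos [0.5136 0.0669 0.2399] dtool cm [ 0.02 -0.2   1.49] f [-5.  -2.6 -4. ] w 0.0219 q [-6. 29. 93. -0. 58. 33.] yaw -38.49 zax [-1.2e-03 -5.0e-04 -1.0e+00]
ftool [-2.3  5.2  4. ] mtool [-0.81 -0.46  0.02]
```

Call:
{"op": "step_arm", "data": {"increments": [{"x": 0.3, "y": 0, "z": 0, "wx": 0, "wy": 0, "wz": 0, "gripper": 1.5}, {"x": 0.5, "y": 0, "z": 0, "wx": 0, "wy": 0, "wz": 0, "gripper": 1.5}, {"x": 0.7, "y": 0, "z": 0, "wx": 0, "wy": 0, "wz": 0, "gripper": 1.5}, {"x": 0.8, "y": 0, "z": 0, "wx": 0, "wy": 0, "wz": 0, "gripper": 1.5}, {"x": 0.8, "y": 0, "z": 0, "wx": 0, "wy": 0, "wz": 0, "gripper": 1.5}, {"x": 0.7, "y": 0, "z": 0, "wx": 0, "wy": 0, "wz": 0, "gripper": 1.5}, {"x": 0.6, "y": 0, "z": 0, "wx": 0, "wy": 0, "wz": 0, "gripper": 1.5}, {"x": 0.4, "y": 0, "z": 0, "wx": 0, "wy": 0, "wz": 0, "gripper": 1.5}, {"x": 0.2, "y": 0, "z": 0, "wx": 0, "wy": 0, "wz": 0, "gripper": 1.5}, {"x": 0, "y": 0, "z": 0, "wx": 0, "wy": 0, "wz": 0, "gripper": 1.5}, {"x": 0, "y": 0, "z": 0, "wx": 0, "wy": 0, "wz": 0, "gripper": 1.5}], "newtons": 70}}

```text
time_s: 12.2
position: [0.5528, 0.0357, 0.2395]
tool_rot: [[0.783, -0.623, -0.001], [-0.623, -0.783, -0.0], [-0.001, 0.001, -1.0]]
ft_force: [-5.1, -1.6, -3.5]
grip_width: 0.0218
```

```bash
sed -i 's/to(.*225\])/to(np.array([.5136,.0668,.2263])+.05*np.array([.7826,-.6225,0]))/' st.py; python3 st.py;python3 -c "
from h import *
duo('slid.png',(310,190),(325,180),65)"
```

```text
t 12.2 pos [0.5528 0.0357 0.2395] dtool cm [-0.    0.01  1.32] f [-5.1 -1.6 -3.5] w 0.0218 q [-9. 32. 87. -0. 61. 30.] yaw -38.5 zax [-1.4e-03 -3.0e-04 -1.0e+00]
ftool [-3.   4.5  3.5] mtool [-0.73 -0.45 -0.04]
```

View pics/slid.png

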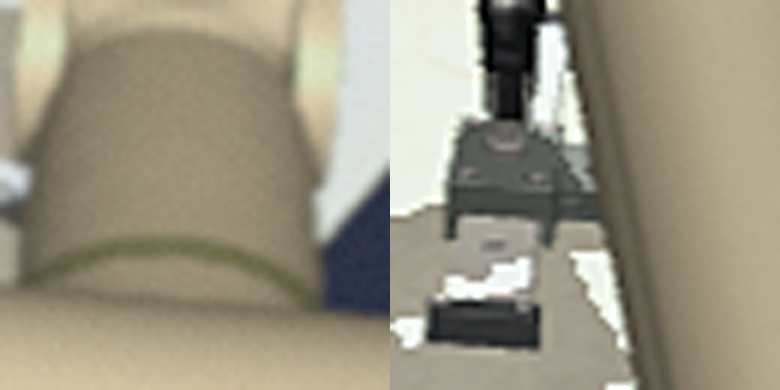

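The carriage has slid 50.0 mm, and the first hole is now visible at crop (493,245). Lowering the knob.

Call:
{"op": "step_arm", "data": {"increments": [{"x": 0, "y": 0, "z": 0.3, "wx": 0, "wy": 0, "wz": 0, "gripper": 1.5}, {"x": 0, "y": 0, "z": 0.2, "wx": 0, "wy": 0, "wz": 0, "gripper": 1.5}, {"x": 0, "y": 0, "z": 0.2, "wx": 0, "wy": 0, "wz": 0, "gripper": 1.5}, {"x": 0, "y": 0, "z": 0, "wx": 0, "wy": 0, "wz": 0, "gripper": 1.5}], "newtons": 70}}

```text
time_s: 12.7
position: [0.5528, 0.0357, 0.2324]
tool_rot: [[0.783, -0.622, -0.001], [-0.622, -0.783, -0.0], [-0.001, 0.001, -1.0]]
ft_force: [-5.4, -0.6, -3.1]
grip_width: 0.0221
```

```bash
python3 st.py
```

```text
t 12.7 pos [0.5528 0.0357 0.2324] dtool cm [-0.    0.01  0.61] f [-5.4 -0.6 -3.1] w 0.0221 q [-9. 33. 88. -0. 60. 30.] yaw -38.5 zax [-1.4e-03 -3.0e-04 -1.0e+00]
ftool [-3.8  3.8  3.2] mtool [-0.73 -0.42 -0.07]
```

Lift is now about 6 mm with only the spring load, so the pin is entering the hole. I'll continue to the hard stop.

Call:
{"op": "step_arm", "data": {"increments": [{"x": 0, "y": 0, "z": 0.2, "wx": 0, "wy": 0, "wz": 0, "gripper": 1.5}, {"x": 0, "y": 0, "z": 0.2, "wx": 0, "wy": 0, "wz": 0, "gripper": 1.5}, {"x": 0, "y": 0, "z": 0.15, "wx": 0, "wy": 0, "wz": 0, "gripper": 1.5}, {"x": 0, "y": 0, "z": 0.1, "wx": 0, "wy": 0, "wz": 0, "gripper": 1.5}, {"x": 0, "y": 0, "z": 0, "wx": 0, "wy": 0, "wz": 0, "gripper": 1.5}, {"x": 0, "y": 0, "z": 0, "wx": 0, "wy": 0, "wz": 0, "gripper": 1.5}], "newtons": 70}}

```text
time_s: 13.3
position: [0.5528, 0.0358, 0.2263]
tool_rot: [[0.783, -0.622, -0.001], [-0.622, -0.783, -0.0], [-0.001, 0.001, -1.0]]
ft_force: [-5.8, -1.7, -2.4]
grip_width: 0.0219
```

```bash
python3 st.py
```

```text
t 13.3 pos [0.5528 0.0358 0.2263] dtool cm [0.   0.01 0.  ] f [-5.8 -1.7 -2.4] w 0.0219 q [-9. 33. 88. -0. 59. 30.] yaw -38.49 zax [-1.1e-03 -4.0e-04 -1.0e+00]
ftool [-3.5  4.9  2.4] mtool [-0.79 -0.51 -0.03]
```

Call:
{"op": "step_arm", "data": {"increments": [{"x": 0, "y": 0, "z": 0.1, "wx": 0, "wy": 0, "wz": 0, "gripper": 1.5}, {"x": 0, "y": 0, "z": 0.05, "wx": 0, "wy": 0, "wz": 0, "gripper": 1.5}, {"x": 0, "y": 0, "z": 0, "wx": 0, "wy": 0, "wz": 0, "gripper": 1.5}, {"x": 0, "y": 0, "z": 0, "wx": 0, "wy": 0, "wz": 0, "gripper": 1.5}], "newtons": 70}}

```text
time_s: 13.7
position: [0.5527, 0.0358, 0.2261]
tool_rot: [[0.783, -0.622, -0.0], [-0.622, -0.783, -0.001], [0.0, 0.0, -1.0]]
ft_force: [-10.0, -2.0, 10.5]
grip_width: 0.022
```

```bash
python3 st.py
```

```text
t 13.7 pos [0.5527 0.0358 0.2261] dtool cm [ 0.01  0.01 -0.02] f [-10.   -2.   10.5] w 0.022 q [-9. 33. 88. -0. 59. 30.] yaw -38.48 zax [-0.e+00 -6.e-04 -1.e+00]
ftool [ -6.5   7.8 -10.5] mtool [-1.15 -1.13 -0.05]
```

```bash
python3 -c "
from h import *
duo('fin.png',(320,175),(320,165),65)
for n in('top','scene'): print(proj(env.get_image(n),[.5217,-.0035,.053]))"
```

```text
[[350.12970161 204.54167283]]
[[361.52903924 202.89574867]]
```

View pics/fin.png

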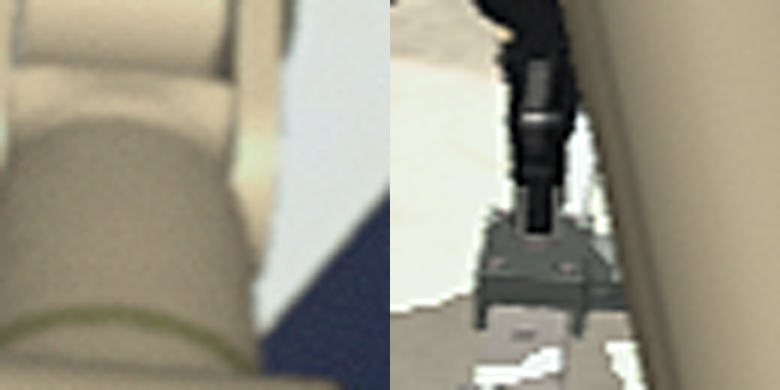

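The knob is held down close to the boss (crop (537,225)) with the first hole exposed. The arm hides the eyelet in both views. Handing in.

```bash
python3 -c "
from h import *
print(env.close_job())"
```

```text
the job is handed in; nothing more can be done
None
```

The job is done and handed in at about 14 s of the 48 s allowed; `env.close_job()` reports no verdict.

- **Stop pin:** I lifted it from its block and put it through the eyelet until the collar met the flange (13.7 N contact at tool height 0.2164 m, predicted 0.2166 m). After release, a camera view showed it standing upright in the eyelet.
- **Carriage:** I raised the knob about 13.5 mm and slid the carriage 50.0 mm by the arm's own reading. Only the spring load showed as the lock pin passed the level where it would rest on the rail between holes.
- **Lock pin:** The final push met a hard stop at 0.2261 m, against 0.2262 m measured at the first hole, with 10.5 N pressing down. The gripper is still holding the knob at 70 N.

**Not confirmed:** At the end the arm hid the eyelet from both cameras, so I could not see that the stop pin stayed in place after the slide. I also did not picture the gauge block, tape roll and offcut again. The arm's path kept clear of them, and nothing in the force readings suggested contact.

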